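Open the tight jar in the bench clamp

TASK

Brace the screw jar by swinging the lever of its bench clamp all the way over, away from you, then unscrew the jar's tight cap anticlockwise until the threads let go and lift it straight off. Finish while still holding the cap level just above the open jar, a couple of centimetres clear of its mouth, with the jar still upright in the closed clamp. Leave the bottles, jars, cups and tape around it alone.

Things in the scene. Friction and masses are not known exactly. Their poses are not given: they have to be found in the camera images.
- clamp: the clamp, fixed to the bench: a pale metal plate 100 x 230 x 12 mm with a dark vee block at its +y end, a sprung jaw in the middle and a lever at its -y end; its x, y position and its yaw vary. Origin: centre of the plate's underside. Own axes: +x points away from the robot at yaw 0, +y from the lever to the jar, z up. The jar stands on the plate about 49 mm along +y from the origin. The vee block is 54 mm high, the steel housing behind the jaw 72 mm high (y -60 to -32 mm).
- lever (a joint): angle of the clamp lever, rad: 0 = open, leaning 45 degrees toward the clamp's -x; 1.57 = closed against its stop, leaning 45 degrees toward +x. It turns about the clamp's y axis, takes up to about 8 N to push, is weighted so that it rests against either stop, and stays closed once it is there; closing presses the jaw on the jar with about 20 N. Unclamped, the jar turns along with its cap.
- lever_pivot (a point): the lever's pivot on its axis, fixed to the clamp at 0, -83, 50 mm; axes as the clamp's
- lever_ball (a point): centre of the dark steel ball, 20 mm in diameter, at the end of the lever, 72 mm from the pivot; the lever is a round bar 10 mm thick, free on all sides above its 30 mm hub
- jar: white round screw jar, loose, in the clamp; body 58 mm in diameter and 54 mm high, neck 38 mm in diameter, rim 70 mm high. Origin: centre of its underside; z up along its axis. Its yaw varies.
- jar_mouth (a point): centre of the jar's rim, 70 mm above its underside; axes as the jar's
- cap: the jar's white ribbed cap, 56 mm in diameter, 28 mm high, screwed tight on the jar; origin: centre of its lower edge, z up. On the jar its lower edge lies 14.5 mm below the rim and its x axis along the jar's x axis when tight. About 0.2 to 0.4 N m loosens it; turned anticlockwise (seen from above) relative to the jar it is free to lift from about 70 degrees and meets a stop at about 100 degrees. Before that three lugs hold it down. It slips off with 1.5 mm of play all round.
- cap_center (a point): centre of the cap, half-way up (14 mm above its lower edge), axes as the cap's; the upper 11 mm of the cap are solid, the skirt below is hollow. A springy liner under its top pushes it up with about 15 N when tight; once it is turned loose this push fades over the first 1.5 mm of lift.
- tablet_bottle: bystander: white tablet bottle, 38 mm in diameter, 68 mm high, behind the clamp; origin under its centre
- small_jar: bystander: small white screw jar, 39 mm in diameter, 58 mm high, behind the clamp; origin under its centre
- big_jar: bystander: larger white screw jar, 62 mm in diameter, 84 mm high, left of the clamp; origin under its centre
- cups: bystander: clear medicine cups, 46 mm in diameter, 33 mm high, right of the clamp; origin under its centre
- roll: bystander: roll of tape lying flat, 53 mm in diameter, 18 mm high, right of the clamp; origin under its centre
Mind the look-alikes: they are no part of the job. What is shaped like the cap but purple or red is not meant.

How it is judged:
On the way, in this order (a step that is already met when the one before it is completed fails the run):
1. the clamp lever is swung over and stays closed while the cap is still tight (value of joint lever above 1.42 rad and angle between the x axis of cap and the x axis of jar, either way round below 0.3 rad), for 0.2 s.
2. with the clamp closed, the cap is turned loose on the jar (value of joint lever above 1.42 rad and angle between the x axis of cap and the x axis of jar, either way round above 0.95 rad and z of cap_center in the frame of jar_mouth below 0.008 m), for 0.05 s.
At the end, for the whole second after the job is handed in: The lever is closed (over 1.42 rad); the fingers hold the cap at rest and level (within 0.2 rad), its lower edge 4 to 56 mm above the jar's rim, its axis within 20 mm of the jar's, not touching the jar; the jar stands upright (within 0.1 rad) in the clamp, lifted less than 8 mm from the plate (value of joint lever above 1.42 rad and z of cap_center in the frame of jar_mouth between 0.018 and 0.07 m and horizontal distance between cap_center and jar_mouth below 0.02 m and angle between cap's own z axis and vertical below 0.2 rad and contact force between the fingers and cap above 1 N and contact force between cap and jar below 0.05 N and linear speed of cap below 0.03 m/s and angle between jar's own z axis and vertical below 0.1 rad and z of jar in the frame of clamp below 0.02 m); the arm keeps its last pose, push and grip.
It fails at once if the jar is pulled up or out of the clamp (distance of jar from where it was at the start of the episode above 0.03 m).
It fails at once if a bystander is pushed more than 3 cm (distance of any of tablet_bottle, small_jar, big_jar, cups, roll from where it was at the start of the episode above 0.03 m).
It also fails if it takes over 53 s, if anything falls off the work surface, if the arm or the gripper's body presses on something with over 40 N, if the wrist force passes 120 N, or if a joint passes its speed limit or range.

ROBOT

A 6-joint arm with a two-finger parallel gripper is mounted at the origin on a cart in front of the work surface, level with it; the furniture and walls round the work are solid. World frame = base frame: x ahead of the robot, y to its left, z up, the work surface at z = 0. Lengths are in m, angles in rad, forces in N, time in s.
With the tool pointing down it reaches from about 0.375 to 0.9 m from the base axis. Payload 3.1 kg.
Tool frame: the origin (TCP) lies midway between the tips of the shut fingers; the grasp point (between the pads) lies manip.grip_depth behind it (manip.grip_depth is the distance from the TCP to the grasp point, in m); z points along the fingers, y is the direction in which the jaws open and shut (so a half turn about z gives the same grasp; the last joint's range is limited). The gripper opens to 85 mm and grips with 20 to 120 N. Pads are 22 mm wide; open, the fingers measure 114 mm over their backs; the gripper's body (76 mm by 85 mm) begins 54 mm behind the grasp point. The pads swing forward as they close: fully open they stand 13 mm farther back than shut.
Start: joints at [1.036, 0.527, 1.433, -0, 1.181, -0.178], TCP at [0.218, 0.586, 0.231] pointing down, gripper open.
Joint ranges: [-3.08, 3.08], [-0.75, 2.2], [0.22, 2.44], [-1.43, 4.57], [0, 2.65], [-2.85, 2.85]. Speed limits (rad/s): [2.79, 2.79, 3.14, 3.14, 3.14, 3.14].

INTERFACE

Orientations are given as a unit quaternion [x, y, z, w].
In Python, from station import manip, vision gives the robot as it stands.
- The arm moves only by the shell command python3 -m crank 'ROWS' [FORCE]. ROWS is JSON, a list of rows, each an object with "grip": the closure, from 0 (fully open) to 1 (shut); "offset": the shift along the tool's x, y, z in mm, a list of three; "angular": the turn, a rotation vector about the tool's x, y, z in degrees, a list of three. A call has 1 to 10 rows; each row is the pose to reach, as a shift and turn from the pose commanded when the call began, along the tool's axes at that moment; what a row does not reach only later rows make up. A row lasts 1/10 s, in which the tool goes at most 50 mm and 8.59 degrees, less where a joint would pass 70% of its speed; a pose out of reach is approached as far as the arm can. A call with a gripper value outside its range is refused whole. The fingers move at their own pace and stop on an object; FORCE is the grip in N (left out, the last holds). Time passes only in rows, so rows that repeat a pose let the fingers close. It gives the time, the measured TCP pose, the force and the opening at its end, in the units of the state.
- manip.sense(): the state, without advancing time (a new reading comes with each control period).
- vision.snapshot(name): name is "scene" or "top" or "wrist"; returns a dict with "pixels" (384x512x3 uint8, red, green, blue), "intrinsics" (3x3 intrinsics, pixels), "dist" ([k1, k2, p1, p2, k3] as OpenCV has them; the pictures are not rectified), "R" (3x3) and "t" (3): a world point X has camera coordinates R X + t. Camera axes: x right, y down, z forward; pixel columns grow to the right and rows downward; lengths in m; the calibration is good to about 2 mm. A picture is of the moment at which its call begins. There is no depth.
- manip.sign_off(): hands the job in, once; it reports no verdict.
The state is a dict: "t": time; "q": joint angles; "qd": joint speeds; "tau": joint torques, N m; "tcp_pos": TCP position; "tool_rot": TCP orientation; "force": force on the tool from outside, world axes, zero at the start; "ft_torque": the same for the moment, N m; "finger_gap": opening from 0.0 (shut) to 1.0 (fully open).
Only numpy, scipy, OpenCV 4.12 (cv2) and the standard library are available. Lean on these libraries where they do the work, as an engineer would, in place of code of your own. Each camera call takes 0.05 s, during which the arm holds its last target.

## Working session

There is one attempt and no reset: what is moved stays moved. The work goes in short steps, Python scripts to look and compute and a shell command to move; the robot and the scene stay as the last step left them, time stands still between calls to the robot, and variables do not carry over. Pictures are saved under pics/ and viewed, and the job is handed in when it is done.

```bash
ls; mkdir -p pics
python3 - <<'E'
from station import manip, vision
import cv2
print(manip.sense(), manip.grip_depth)
for n in ["scene","top","wrist"]:
    s=vision.snapshot(n); cv2.imwrite(f"pics/{n}0.png",s["pixels"][:,:,::-1]); print(n,s["intrinsics"],s["dist"],s["R"],s["t"])
E
```

```text
pics
{'t': 0.0, 'q': array([ 1.03549429e+00,  5.28474106e-01,  1.43390080e+00,  1.05032692e-05,
        1.18143752e+00, -1.78500294e-01]), 'qd': array([-0.00055833, -0.000314  ,  0.00131932,  0.00064036,  0.00061859,
       -0.00051296]), 'tau': array([-9.07783469e-04, -4.42343152e+01, -1.78025615e+01, -2.98308960e-04,
        8.46198003e-03,  2.94587983e-05]), 'tcp_pos': array([0.21789293, 0.58501328, 0.23032925]), 'tool_rot': array([ 1.77457908e-01,  9.84127766e-01, -1.03824450e-03, -3.92312235e-04]), 'force': array([-0.50699053, -0.30845588, -0.01441186]), 'ft_torque': array([ 0.03026739,  0.05587015, -0.00736439]), 'finger_gap': 0.9955872131548801} 0.0187
scene [[410.31804196   0.         255.97084489]
 [  0.         410.31804196 190.95110915]
 [  0.           0.           1.        ]] [-0.01109886  0.          0.          0.          0.        ] [[ 0.90810383 -0.41867666 -0.00756891]
 [-0.30484342 -0.64859301 -0.69742211]
 [ 0.28708522  0.63563902 -0.71662062]] [-0.44166656  0.19092326  0.9799256 ]
top [[442.1081099    0.         257.35689267]
 [  0.         442.1081099  192.40713334]
 [  0.           0.           1.        ]] [-0.10121915  0.          0.          0.          0.        ] [[ 0.02877272 -0.99957038  0.00558407]
 [-0.98722173 -0.02929231 -0.15663721]
 [ 0.15673349 -0.00100584 -0.98764042]] [-0.02081368  0.48220646  1.22722876]
wrist [[304.01822181   0.         253.67452576]
 [  0.         304.01822181 197.25601129]
 [  0.           0.           1.        ]] [-0.06258333  0.          0.          0.          0.        ] [[ 0.34891924  0.93714925 -0.00257858]
 [ 0.90117611 -0.33476812  0.27533966]
 [ 0.25717113 -0.09839506 -0.96134355]] [-0.62547544 -0.03519844  0.37993567]
```

View pics/scene0.png

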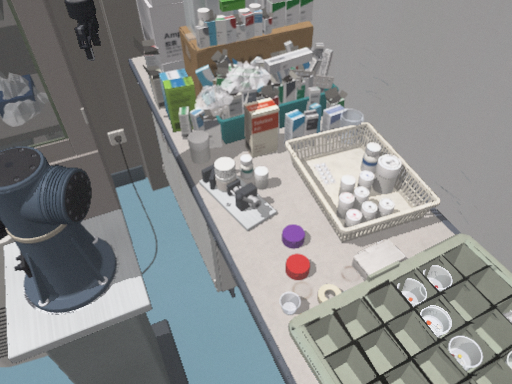

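View pics/top0.png

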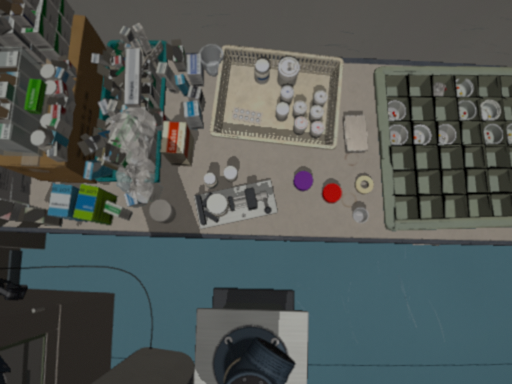

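View pics/wrist0.png

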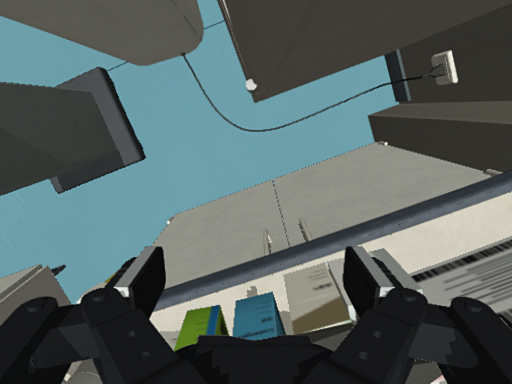

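The clamp is at about (235,203) in top and (238,195) in scene; the arm is out of the way. I'll enlarge both.

Run:
```python
import cv2
a=cv2.imread("pics/top0.png")[155:235,180:290]; b=cv2.imread("pics/scene0.png")[140:235,190:300]
cv2.imwrite("pics/topc.png",cv2.resize(a,None,fx=7,fy=7,interpolation=cv2.INTER_CUBIC))
cv2.imwrite("pics/scenec.png",cv2.resize(b,None,fx=6,fy=6,interpolation=cv2.INTER_CUBIC))
```

```text
(no output)
```

View pics/topc.png

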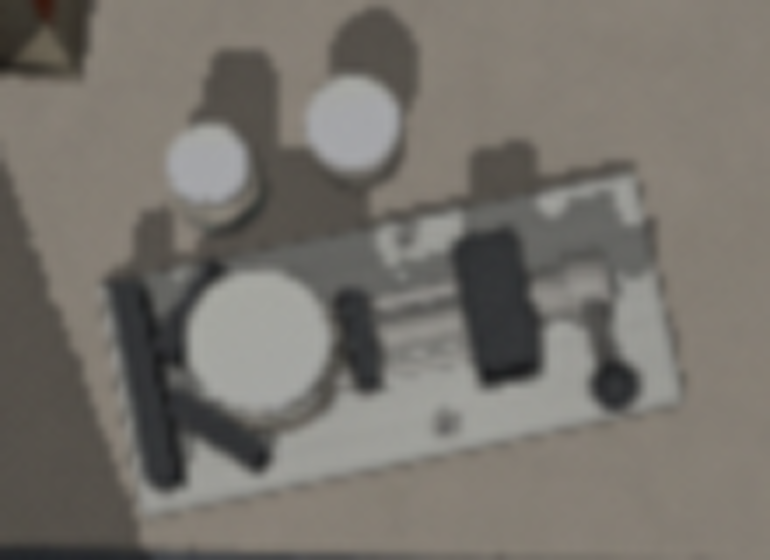

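View pics/scenec.png

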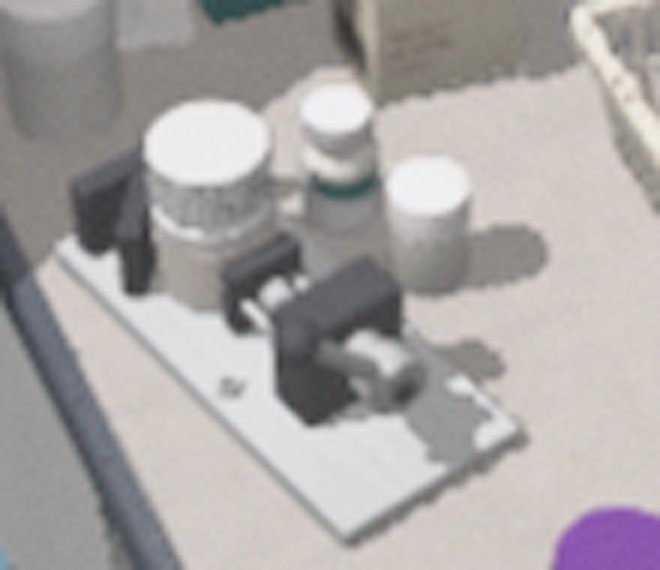

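Top crop shows the plate corners at approximately (105,280), (140,515), (680,400), (632,165), the cap's top circle centred at (260,340), and the lever ball at (613,384), open toward the robot. I'll turn these into world points.

```bash
cat > h.py <<'E'
import numpy as np, cv2
def ray(s,px,z):
    p=cv2.undistortPoints(np.array([[px]],float),s["intrinsics"],np.array(s["dist"]))[0,0]
    R,t=np.array(s["R"]),np.array(s["t"]); c=-R.T@t; d=R.T@np.array([p[0],p[1],1])
    return c+d*(z-c[2])/d[2]
def proj(s,X):
    return cv2.projectPoints(np.array([X],float),cv2.Rodrigues(np.array(s["R"]))[0],np.array(s["t"]),s["intrinsics"],np.array(s["dist"]))[0][0,0]
E
python3 - <<'E'
from h import *
from station import vision,manip
s=vision.snapshot("top"); sc=vision.snapshot("scene")
f=lambda x,y,z:ray(s,((x+.5)/7-.5+180,(y+.5)/7-.5+155),z)
g=lambda x,y,z:ray(sc,((x+.5)/6-.5+190,(y+.5)/6-.5+140),z)
C=[f(*p,.012) for p in [(105,280),(140,515),(680,400),(632,165)]]
for c in C: print(c)
print("centre",np.mean(C,0)); d=(C[0]+C[1]-C[2]-C[3])/2; print("len",np.linalg.norm(d),"yaw",np.degrees(np.arctan2(-d[0],d[1])))
d2=(C[0]+C[3]-C[1]-C[2])/2; print("w",np.linalg.norm(d2),np.degrees(np.arctan2(d2[1],d2[0])))
print("cap top",f(260,340,.0955),"scene",g(208,144,.0955))
print("ball",f(613,384,.101))
print("plate scene corners",g(60,245,.012),g(348,542,.012),g(522,430,.012))
o=np.mean(C,0);yaw=np.arctan2(-d[0],d[1]);R=np.array([[np.cos(yaw),-np.sin(yaw)],[np.sin(yaw),np.cos(yaw)]])
for n,p in [("jar",(0,.049)),("ball",(-.0509,-.083)),("pivot",(0,-.083)),("ballclosed",(.0509,-.083))]: print(n,o[:2]+R@p)
print("small",f(208,165,.068),f(353,122,.058))
# cap ellipse via mask, top
im=s["pixels"][155:235,180:290];
E
```

```text
[0.47489841 0.17651548 0.012     ]
[0.37729057 0.15714109 0.012     ]
[ 0.43167834 -0.06455527  0.012     ]
[ 0.53024318 -0.04222991  0.012     ]
centre [0.45352762 0.05671785 0.012     ]
len 0.22695272991251667 yaw 13.989965783049017
w 0.10027785000422935 12.000549275343737
cap top [0.44064851 0.10303073 0.0955    ] scene [0.4389171  0.09852704 0.0955    ]
ball [ 0.42685411 -0.03442609  0.101     ]
plate scene corners [0.37788469 0.15039055 0.012     ] [ 0.42895653 -0.07356827  0.012     ] [ 0.52455254 -0.04831737  0.012     ]
jar [0.44168178 0.10426442]
ball [ 0.42420283 -0.03612539]
pivot [ 0.47359304 -0.02382021]
ballclosed [ 0.52298324 -0.01151504]
small [0.51441364 0.12948782 0.068     ] [0.53575192 0.07258896 0.058     ]
```

```bash
cat >> h.py <<'E'
from scipy.spatial.transform import Rotation as Ro
def delta(pos,psi,s=None):
    """psi: world yaw (deg) of tool y, tool down -> offset mm, rotvec deg in tool axes"""
    from station import manip
    s=s or manip.sense(); R=Ro.from_quat(s["tool_rot"]); p=np.radians(psi)
    y=np.array([np.cos(p),np.sin(p),0]); z=np.array([0,0,-1.]); x=np.cross(y,z)
    T=Ro.from_matrix(np.c_[x,y,z])
    print("offset",np.round(R.inv().apply(np.array(pos)-s["tcp_pos"])*1000,1),"ang",np.round((R.inv()*T).as_rotvec(degrees=True),2))
def st():
    from station import manip
    s=manip.sense(); y=Ro.from_quat(s["tool_rot"]).as_matrix()
    print("t",round(s["t"],2),"tcp",np.round(s["tcp_pos"],4),"psi",np.round(np.degrees(np.arctan2(y[1,1],y[0,1])),2),"zax",np.round(y[:,2],4),"F",np.round(s["force"],2),"M",np.round(s["ft_torque"],3),"gap",round(s["finger_gap"],3),"q",np.round(s["q"],3))
E
python3 - <<'E'
from h import *
delta((.390,-.045,.19),-76.5)
E
```

```text
offset [-381.2 -530.6   41.3] ang [-4.0000e-02  7.0000e-02  1.4606e+02]
```

```bash
python3 -m crank '[{"grip":0,"offset":[-381,-531,41],"angular":[0,0,146]},{"grip":0.5,"offset":[-381,-531,41],"angular":[0,0,146]},{"grip":1,"offset":[-381,-531,41],"angular":[0,0,146]},{"grip":1,"offset":[-381,-531,41],"angular":[0,0,146]},{"grip":1,"offset":[-381,-531,41],"angular":[0,0,146]},{"grip":1,"offset":[-381,-531,41],"angular":[0,0,146]},{"grip":1,"offset":[-381,-531,41],"angular":[0,0,146]},{"grip":1,"offset":[-381,-531,41],"angular":[0,0,146]},{"grip":1,"offset":[-381,-531,41],"angular":[0,0,146]},{"grip":1,"offset":[-381,-531,41],"angular":[0,0,146]}]'
python3 -c "
from h import *
st();delta((.390,-.045,.19),-76.5)"
```

```text
t: 1.25
tcp_pos: [0.3497, 0.1023, 0.2002]
tool_rot: [0.802, 0.597, 0.001, 0.0]
force: [0.9, 0.0, 0.0]
finger_gap: -0.001
t 1.25 tcp [0.3497 0.1023 0.2002] psi -16.72 zax [ 0.0013  0.     -1.    ] F [0.89 0.01 0.04] M [ 0.023 -0.046 -0.019] gap -0.001 q [-0.025  0.233  2.082  0.     0.825  0.267]
offset [-129.4   81.    10.3] ang [ 5.000e-02 -6.000e-02  5.978e+01]
```

```bash
python3 -m crank '[{"grip":1,"offset":[-129,81,10],"angular":[0,0,59.8]},{"grip":1,"offset":[-129,81,10],"angular":[0,0,59.8]},{"grip":1,"offset":[-129,81,10],"angular":[0,0,59.8]},{"grip":1,"offset":[-129,81,10],"angular":[0,0,59.8]},{"grip":1,"offset":[-129,81,10],"angular":[0,0,59.8]},{"grip":1,"offset":[-129,81,10],"angular":[0,0,59.8]},{"grip":1,"offset":[-129,81,10],"angular":[0,0,59.8]},{"grip":1,"offset":[-129,81,10],"angular":[0,0,59.8]}]'
python3 -c "
from h import *
from station import vision
st();delta((.390,-.045,.095),-76.5)
s=vision.snapshot('wrist');cv2.imwrite('pics/w1.png',s['pixels'][:,:,::-1])
for X in [(.425,-.037,.101),(.441,.103,.0955),(.473,-.025,.05)]: print(proj(s,X))
"
```

```text
t: 2.05
tcp_pos: [0.3906, -0.0427, 0.1901]
tool_rot: [0.993, 0.12, 0.0, 0.0]
force: [-0.9, -1.2, -0.2]
finger_gap: -0.004
t 2.05 tcp [ 0.3906 -0.0427  0.1901] psi -76.2 zax [ 2.e-04 -1.e-04 -1.e+00] F [-0.94 -1.17 -0.18] M [-0.02  -0.    -0.004] gap -0.004 q [-0.395  0.291  2.031  0.     0.819  0.935]
offset [-1.2  2.1 95.1] ang [ 0.01 -0.01  0.3 ]
[259.60745219 158.19433626]
[85.69688074 93.84990499]
[258.56522345  94.15871863]
```

View pics/w1.png

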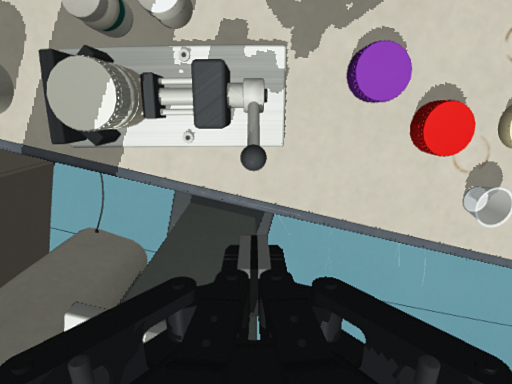

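The wrist view shows the ball at (253,158), the hub at (250,95), and the cap's top ellipse around (82,93). The yaw matches the picture axes well. I'll refine the positions from this picture.

Run:
```python
from h import *
from station import vision
s=vision.snapshot('wrist')
im=cv2.cvtColor(s['pixels'],cv2.COLOR_RGB2BGR)
a=im[140:175,235:275]; g=cv2.cvtColor(a,cv2.COLOR_BGR2GRAY)
m=(g<75).astype('uint8'); n,l,stt,c=cv2.connectedComponentsWithStats(m); print(stt,c+[235,140])
print("ball",ray(s,(253.5,158),.101))
b=im[40:145,35:160]; cv2.imwrite('pics/w1c.png',cv2.resize(b,None,fx=6,fy=5.5,interpolation=cv2.INTER_CUBIC))
for p in [(47,48),(285,41),(284,146)]: print(ray(s,p,.012))
```

```text
[[  0   0  40  35 936]
 [  6   4  26  26 464]] [[255.04700855 157.19230769]
 [253.39655172 156.61206897]]
ball [ 0.42399739 -0.03223998  0.101     ]
[0.47009828 0.19316176 0.012     ]
[ 0.5295671  -0.03750261  0.012     ]
[ 0.43086822 -0.06353296  0.012     ]
```

View pics/w1c.png

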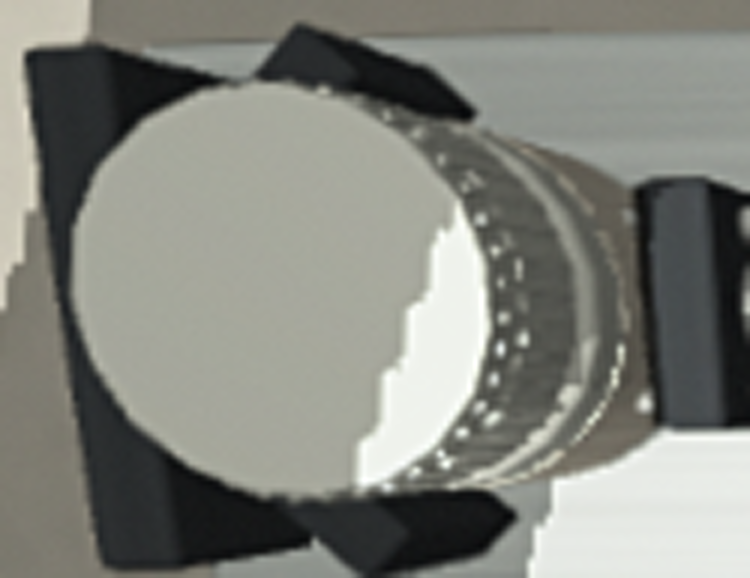

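```bash
python3 -m crank '[{"grip":1,"offset":[0,0,45],"angular":[0,0,0]},{"grip":1,"offset":[0,0,95],"angular":[0,0,0]},{"grip":1,"offset":[0,0,95],"angular":[0,0,0]},{"grip":1,"offset":[0,0,95],"angular":[0,0,0]}]'
python3 -c "
from h import *
from station import vision
st()
s=vision.snapshot('wrist');cv2.imwrite('pics/w2.png',s['pixels'][:,:,::-1])
"
```

```text
t: 2.55
tcp_pos: [0.3898, -0.0421, 0.0945]
tool_rot: [0.993, 0.121, -0.002, -0.001]
force: [0.4, 1.0, 0.6]
finger_gap: -0.001
t 2.55 tcp [ 0.3898 -0.0421  0.0945] psi -76.11 zax [-0.0038  0.0016 -1.    ] F [0.43 1.04 0.62] M [-0.005  0.017 -0.004] gap -0.001 q [-0.395  0.506  2.124  0.     0.516  0.934]
```

View pics/w2.png

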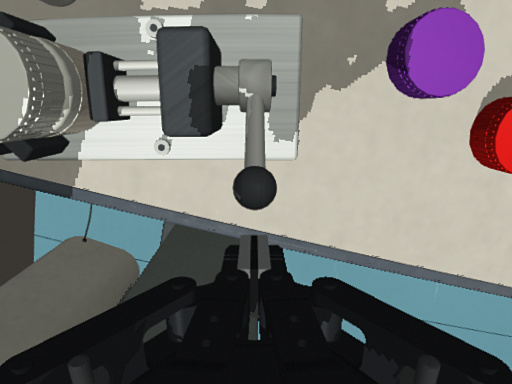

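```bash
python3 -m crank '[{"grip":1,"offset":[15,0,0],"angular":[0,0,0]},{"grip":1,"offset":[30,0,-9],"angular":[0,0,0]},{"grip":1,"offset":[45,0,-16],"angular":[0,0,0]},{"grip":1,"offset":[60,0,-20],"angular":[0,0,0]},{"grip":1,"offset":[75,0,-20],"angular":[0,0,0]},{"grip":1,"offset":[90,0,-17],"angular":[0,0,0]},{"grip":1,"offset":[103,0,-12],"angular":[0,0,0]},{"grip":1,"offset":[112,0,-8],"angular":[0,0,0]},{"grip":1,"offset":[118,0,-6],"angular":[0,0,0]},{"grip":1,"offset":[118,0,-6],"angular":[0,0,0]}]'
python3 -c "
from h import *
from station import vision
st()
s=vision.snapshot('wrist');cv2.imwrite('pics/w3.png',s['pixels'][:,:,::-1])
s=vision.snapshot('scene');cv2.imwrite('pics/s3.png',cv2.resize(s['pixels'][120:260,160:340,::-1],None,fx=4,fy=4))
"
```

```text
t: 3.6
tcp_pos: [0.5041, -0.015, 0.1039]
tool_rot: [0.993, 0.122, -0.001, 0.001]
force: [-9.0, -3.9, 23.4]
finger_gap: -0.004
t 3.6 tcp [ 0.5041 -0.015   0.1039] psi -76.04 zax [-0.002  -0.0021 -1.    ] F [-8.95 -3.91 23.43] M [-0.548  1.254 -0.048] gap -0.004 q [-0.25   0.57   1.844 -0.004  0.728  1.08 ]
```

View pics/w3.png

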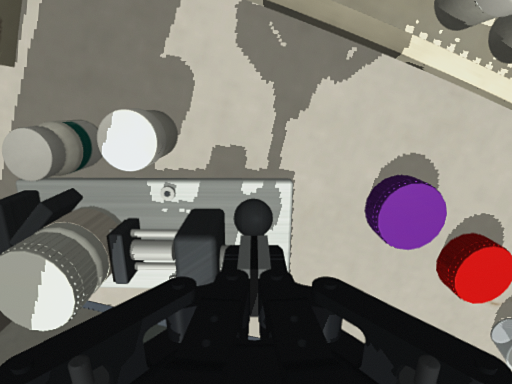

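View pics/s3.png

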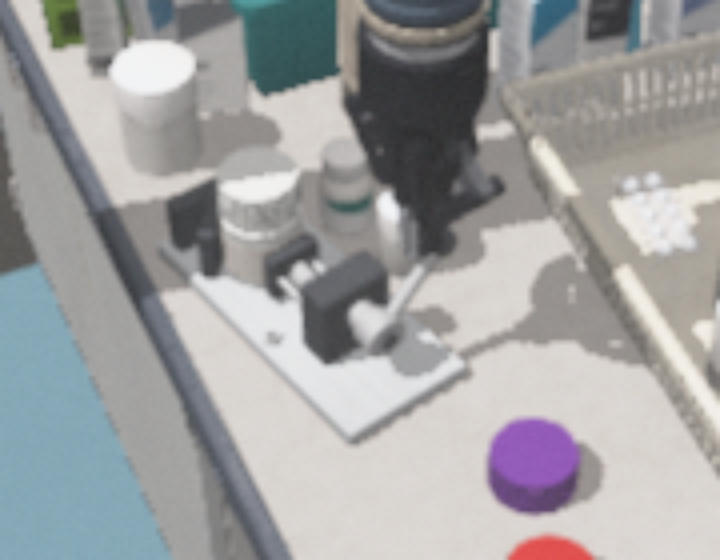

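The lever now leans away (ball at (253,217) in wrist), and the 23 N reaction shows it is on its stop. Next I'll retreat upward and look again.

```bash
python3 -m crank '[{"grip":1,"offset":[-3,0,-20],"angular":[0,0,0]},{"grip":1,"offset":[-30,0,-60],"angular":[0,0,0]},{"grip":0.3,"offset":[-70,0,-96],"angular":[0,0,0]},{"grip":0.3,"offset":[-110,0,-96],"angular":[0,0,0]},{"grip":0.3,"offset":[-115,0,-96],"angular":[0,0,0]},{"grip":0.3,"offset":[-115,0,-96],"angular":[0,0,0]},{"grip":0.3,"offset":[-115,0,-96],"angular":[0,0,0]}]'
python3 -c "
from h import *
from station import vision
import pickle
st()
s=vision.snapshot('wrist');cv2.imwrite('pics/w4.png',s['pixels'][:,:,::-1]);pickle.dump(s,open('w4.pkl','wb'))
s=vision.snapshot('top');cv2.imwrite('pics/t4.png',cv2.resize(s['pixels'][155:235,180:290,::-1],None,fx=7,fy=7,interpolation=2))
"
```

```text
t: 4.4
tcp_pos: [0.395, -0.0423, 0.1974]
tool_rot: [0.993, 0.12, 0.001, 0.001]
force: [0.1, 0.7, -1.1]
finger_gap: 0.7
t 4.4 tcp [ 0.395  -0.0423  0.1974] psi -76.21 zax [ 2.5e-03 -8.0e-04 -1.0e+00] F [ 0.1   0.74 -1.06] M [ 0.01  -0.007  0.004] gap 0.7 q [-0.39   0.281  2.015  0.     0.843  0.94 ]
```

View pics/w4.png

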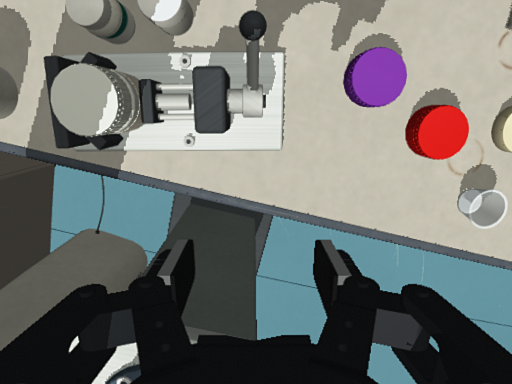

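View pics/t4.png

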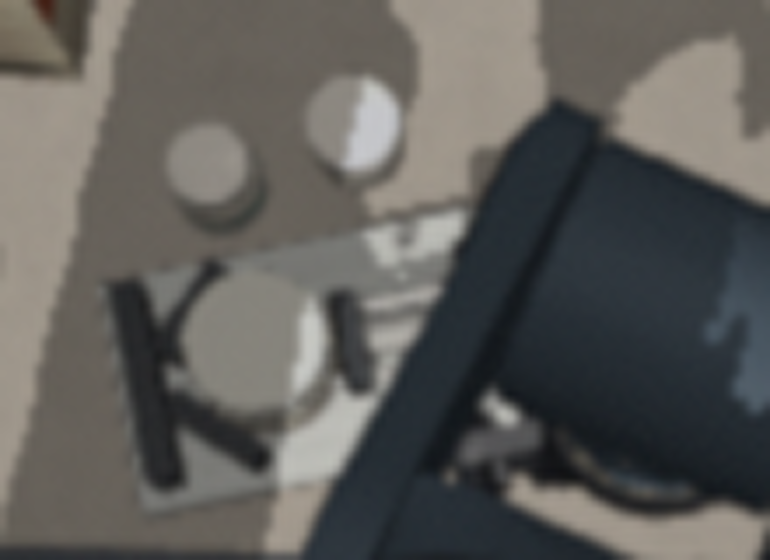

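The lever is closed: its ball is at (253,25) and the bar points away. The cap top sits at about (84,98). I'll measure it by ellipse fit.

Run:
```python
from h import *
import pickle
s=pickle.load(open('w4.pkl','rb')); im=s['pixels'][:,:,::-1].copy()
g=cv2.cvtColor(im,cv2.COLOR_BGR2GRAY)
hsv=cv2.cvtColor(im,cv2.COLOR_BGR2HSV)
print(im[98,84],im[98,100],im[90,110], im[100,125],im[55,120])
b=im[50:155,35:160]; cv2.imwrite('pics/w4c.png',cv2.resize(b,None,fx=6,fy=5.5,interpolation=cv2.INTER_CUBIC))
m=((abs(im.astype(int)-im[98,84]).max(2)<14)).astype('uint8'); m[:, :35]=0
n,l,stt,c=cv2.connectedComponentsWithStats(m,connectivity=4); k=l[98,84]; print(stt[k],c[k])
print([np.round(ray(s,p,z),4) for p,z in [((253,25),.101),((284,52),.012),((281,150),.012)]])
```

```text
[152 163 161] [152 164 162] [153 165 163] [69 74 74] [145 151 147]
[  51   64   61   71 3208] [80.06889027 97.55236908]
[array([ 0.521, -0.009,  0.101]), array([ 0.5258, -0.0398,  0.012 ]), array([ 0.43  , -0.0624,  0.012 ])]
```

View pics/w4c.png

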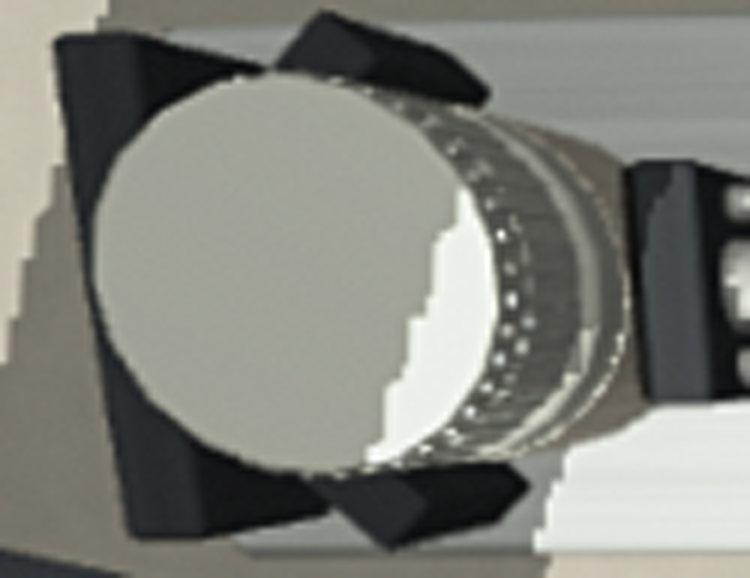

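Run:
```python
from h import *
import pickle
s=pickle.load(open('w4.pkl','rb'))
print(ray(s,(84,99.1),.0955))
delta((.441,.102,.16),-45)
```

```text
[0.44080709 0.10811358 0.0955    ]
offset [  79.1 -128.9   37. ] ang [  0.06  -0.05 -31.16]
```

```bash
python3 -m crank '[{"grip":0.15,"offset":[40,-60,20],"angular":[0,0,-10]},{"grip":0.15,"offset":[80,-132,52],"angular":[0,0,-31]},{"grip":0.15,"offset":[80,-132,52],"angular":[0,0,-31]},{"grip":0.15,"offset":[80,-132,52],"angular":[0,0,-31]},{"grip":0.15,"offset":[80,-132,52],"angular":[0,0,-31]},{"grip":0.15,"offset":[80,-132,52],"angular":[0,0,-31]},{"grip":0.15,"offset":[80,-132,52],"angular":[0,0,-31]}]'
python3 -c "
from h import *
from station import vision
import pickle
st()
s=vision.snapshot('wrist');cv2.imwrite('pics/w5.png',s['pixels'][:,:,::-1]);pickle.dump(s,open('w5.pkl','wb'))
delta((.441,.105,.067),-45)
print(proj(s,(.441,.105,.0955)))
"
```

```text
t: 5.2
tcp_pos: [0.4399, 0.1048, 0.1451]
tool_rot: [0.925, 0.38, 0.0, 0.0]
force: [0.6, -0.1, 0.4]
finger_gap: 0.85
t 5.2 tcp [0.4399 0.1048 0.1451] psi -45.31 zax [ 1.e-04 -2.e-04 -1.e+00] F [ 0.57 -0.11  0.37] M [-0.015  0.05   0.022] gap 0.85 q [-0.014  0.444  1.942 -0.     0.756  0.777]
offset [ 1.1  0.5 78.3] ang [ 0.02 -0.01 -0.33]
[256.88145848 218.55821056]
```

View pics/w5.png

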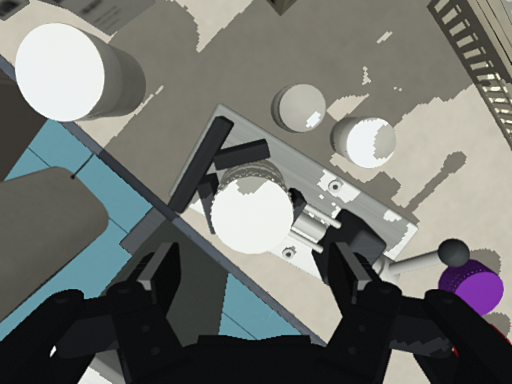

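The cap top is centred near (252,214), between the jaws (inner pad edges about 182 and 325, midline near 254). I'll fit it.

Run:
```python
from h import *
import pickle
s=pickle.load(open('w5.pkl','rb')); im=s['pixels']
m=(im.min(2)>205).astype('uint8'); n,l,stt,c=cv2.connectedComponentsWithStats(m,connectivity=4); k=l[215,252]; print(stt[k],c[k])
cn=cv2.findContours((l==k).astype('uint8'),0,1)[0][0]; e=cv2.fitEllipse(cn); print(e)
p=ray(s,e[0],.0955); print(p)
delta((p[0],p[1],.067),-45)
# where the point under the tool axis at cap height appears
print(proj(s,(.4399,.1048,.0955)))
```

```text
[ 211  180  111   99 5462] [259.87733431 223.76547052]
((263.53265380859375, 226.30027770996094), (70.87472534179688, 119.88978576660156), 125.4328384399414)
[0.44021878 0.09785803 0.0955    ]
offset [-4.5  5.  78.3] ang [ 0.02 -0.01 -0.33]
[255.93932144 219.84707577]
```

Run:
```python
from h import *
import pickle
s=pickle.load(open('w5.pkl','rb')); im=s['pixels']
for th in (225,235,242):
    m=(im.min(2)>th).astype('uint8'); m=cv2.morphologyEx(m,cv2.MORPH_OPEN,cv2.getStructuringElement(2,(25,25))); n,l,stt,c=cv2.connectedComponentsWithStats(m,connectivity=4); k=l[215,252]
    cn=cv2.findContours((l==k).astype('uint8'),0,1)[0][0]; e=cv2.fitEllipse(cn); p=ray(s,e[0],.0955); print(th,stt[k],c[k],e,p)
b=im[150:270,180:330,::-1]; cv2.imwrite('pics/w5c.png',cv2.resize(b,None,fx=5,fy=5))
```

```text
225 [ 212  183   81   70 4397] [252.69206277 218.61814874] ((252.75523376464844, 218.40103149414062), (68.08170318603516, 82.96467590332031), 86.74273681640625) [0.43912754 0.10705151 0.0955    ]
235 [ 212  183   80   69 3936] [250.80259146 215.97713415] ((250.42481994628906, 215.9799346923828), (61.32056427001953, 83.34556579589844), 73.90733337402344) [0.43925521 0.10937577 0.0955    ]
242 [     0      0    512    384 196608] [255.5 191.5] ((255.5, 191.5), (445.6497497558594, 616.610595703125), 90.0) [0.45371033 0.11893453 0.0955    ]
```

View pics/w5c.png

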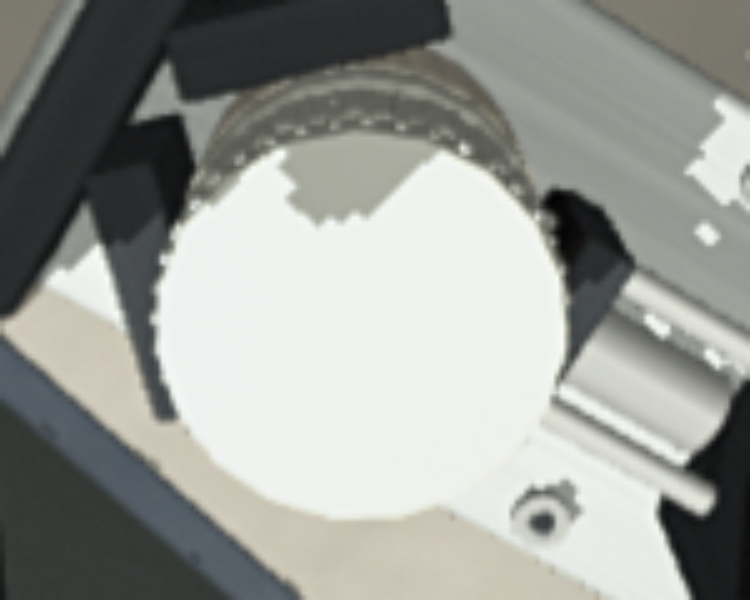

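```bash
python3 -m crank '[{"grip":0.15,"offset":[2,-1,30],"angular":[0,0,0]},{"grip":0.15,"offset":[2,-1,50],"angular":[0,0,0]},{"grip":0.15,"offset":[2,-1,65],"angular":[0,0,0]},{"grip":0.15,"offset":[2,-1,78],"angular":[0,0,0]},{"grip":0.15,"offset":[2,-1,78],"angular":[0,0,0]}]'
python3 -c "
from h import *
from station import vision
st()
s=vision.snapshot('wrist');cv2.imwrite('pics/w6.png',s['pixels'][:,:,::-1])
s=vision.snapshot('scene');cv2.imwrite('pics/s6.png',cv2.resize(s['pixels'][120:240,160:310,::-1],None,fx=5,fy=5))
"
```

```text
t: 5.75
tcp_pos: [0.4397, 0.1065, 0.0662]
tool_rot: [0.925, 0.38, -0.001, -0.0]
force: [-0.8, -0.0, 0.1]
finger_gap: 0.849
t 5.75 tcp [0.4397 0.1065 0.0662] psi -45.35 zax [-0.0024 -0.     -1.    ] F [-0.8  -0.01  0.12] M [ 0.014  0.018 -0.029] gap 0.849 q [-0.01   0.606  1.993 -0.     0.544  0.781]
```

View pics/w6.png

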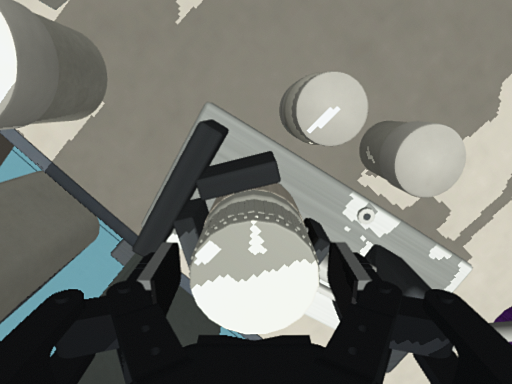

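View pics/s6.png

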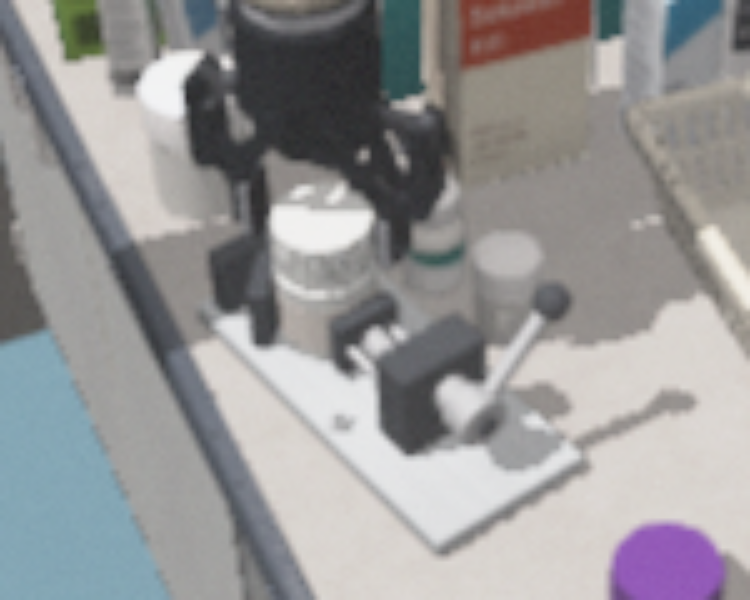

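The jaws straddle the cap (190 to 320, pads at about 180 and 328). I'll close lightly and read the forces.

```bash
python3 -m crank '[{"grip":1,"offset":[0,0,0],"angular":[0,0,0]},{"grip":1,"offset":[0,0,0],"angular":[0,0,0]},{"grip":1,"offset":[0,0,0],"angular":[0,0,0]},{"grip":1,"offset":[0,0,0],"angular":[0,0,0]},{"grip":1,"offset":[0,0,0],"angular":[0,0,0]}]' 20
python3 -c "
from h import *
st()
"
```

```text
t: 6.35
tcp_pos: [0.4408, 0.1074, 0.068]
tool_rot: [0.924, 0.381, 0.001, 0.0]
force: [-0.0, -1.8, 6.4]
finger_gap: 0.651
t 6.35 tcp [0.4408 0.1074 0.068 ] psi -45.18 zax [ 1.7e-03 -3.0e-04 -1.0e+00] F [-0.04 -1.79  6.36] M [-0.16   0.181 -0.047] gap 0.651 q [-8.000e-03  6.030e-01  1.992e+00 -1.000e-03  5.450e-01  7.810e-01]
```

Gripped cleanly: opening about 55 mm and side force under 2 N, so it is centred along the jaws. I'll check the other axis by regripping at +90°.

```bash
python3 -m crank '[{"grip":0.2,"offset":[0,0,0],"angular":[0,0,0]},{"grip":0.2,"offset":[0,0,0],"angular":[0,0,0]},{"grip":0.2,"offset":[0,0,0],"angular":[0,0,-8]},{"grip":0.2,"offset":[0,0,0],"angular":[0,0,-16]},{"grip":0.2,"offset":[0,0,0],"angular":[0,0,-24]},{"grip":0.2,"offset":[0,0,0],"angular":[0,0,-32]},{"grip":0.2,"offset":[0,0,0],"angular":[0,0,-40]},{"grip":0.2,"offset":[0,0,0],"angular":[0,0,-48]},{"grip":0.2,"offset":[0,0,0],"angular":[0,0,-56]},{"grip":0.2,"offset":[0,0,0],"angular":[0,0,-64]}]' 20
python3 -m crank '[{"grip":0.2,"offset":[0,0,0],"angular":[0,0,-8]},{"grip":0.2,"offset":[0,0,0],"angular":[0,0,-16]},{"grip":0.2,"offset":[0,0,0],"angular":[0,0,-24]},{"grip":0.2,"offset":[0,0,0],"angular":[0,0,-24]},{"grip":1,"offset":[0,0,0],"angular":[0,0,-24]},{"grip":1,"offset":[0,0,0],"angular":[0,0,-24]},{"grip":1,"offset":[0,0,0],"angular":[0,0,-24]},{"grip":1,"offset":[0,0,0],"angular":[0,0,-24]},{"grip":1,"offset":[0,0,0],"angular":[0,0,-24]}]' 20
python3 -c "
from h import *
st()
"
```

```text
t: 7.35
tcp_pos: [0.4404, 0.1077, 0.067]
tool_rot: [0.58, 0.815, 0.0, 0.0]
force: [-0.0, 0.4, -0.6]
finger_gap: 0.798
t: 8.25
tcp_pos: [0.4399, 0.1074, 0.0672]
tool_rot: [0.401, 0.916, -0.0, -0.0]
force: [-2.1, -2.4, 6.0]
finger_gap: 0.652
t 8.25 tcp [0.4399 0.1074 0.0672] psi 42.76 zax [-9.e-04 -4.e-04 -1.e+00] F [-2.09 -2.4   6.02] M [-0.567  0.422 -0.022] gap 0.652 q [-8.000e-03  6.040e-01  1.993e+00 -1.000e-03  5.450e-01 -7.540e-01]
```

Centred within about a millimetre here too. Going back to the starting yaw, then gripping firmly.

```bash
python3 -m crank '[{"grip":0.2,"offset":[0,-0.5,0],"angular":[0,0,0]},{"grip":0.2,"offset":[0,-0.5,0],"angular":[0,0,0]},{"grip":0.2,"offset":[0,-0.5,0],"angular":[0,0,8]},{"grip":0.2,"offset":[0,-0.5,0],"angular":[0,0,16]},{"grip":0.2,"offset":[0,-0.5,0],"angular":[0,0,24]},{"grip":0.2,"offset":[0,-0.5,0],"angular":[0,0,32]},{"grip":0.2,"offset":[0,-0.5,0],"angular":[0,0,40]},{"grip":0.2,"offset":[0,-0.5,0],"angular":[0,0,48]},{"grip":0.2,"offset":[0,-0.5,0],"angular":[0,0,56]},{"grip":0.2,"offset":[0,-0.5,0],"angular":[0,0,64]}]' 20
python3 -m crank '[{"grip":0.2,"offset":[0,0,0],"angular":[0,0,8]},{"grip":0.2,"offset":[0,0,0],"angular":[0,0,16]},{"grip":0.2,"offset":[0,0,0],"angular":[0,0,24]},{"grip":0.2,"offset":[0,0,0],"angular":[0,0,30]},{"grip":0.2,"offset":[0,0,0],"angular":[0,0,30]},{"grip":1,"offset":[0,0,0],"angular":[0,0,30]},{"grip":1,"offset":[0,0,0],"angular":[0,0,30]},{"grip":1,"offset":[0,0,0],"angular":[0,0,30]},{"grip":1,"offset":[0,0,0],"angular":[0,0,30]},{"grip":1,"offset":[0,0,0],"angular":[0,0,30]}]' 70
python3 -c "
from h import *
st()
"
```

```text
t: 9.25
tcp_pos: [0.4403, 0.1074, 0.0668]
tool_rot: [0.827, 0.562, 0.0, 0.0]
force: [-0.3, -0.2, -0.4]
finger_gap: 0.802
t: 10.25
tcp_pos: [0.4405, 0.1071, 0.0674]
tool_rot: [0.943, 0.333, 0.001, 0.0]
force: [-1.1, -0.7, 6.0]
finger_gap: 0.64
t 10.25 tcp [0.4405 0.1071 0.0674] psi -51.08 zax [ 1.3e-03 -4.0e-04 -1.0e+00] F [-1.11 -0.72  6.  ] M [-0.367  0.018  0.03 ] gap 0.64 q [-9.000e-03  6.040e-01  1.993e+00 -1.000e-03  5.430e-01  8.830e-01]
```

```bash
python3 -m crank '[{"grip":1,"offset":[0,0,0],"angular":[0,0,-4]},{"grip":1,"offset":[0,0,0],"angular":[0,0,-8]},{"grip":1,"offset":[0,0,0],"angular":[0,0,-12]}]' 70
python3 -c "
from h import *
st()"
python3 -m crank '[{"grip":1,"offset":[0,0,0],"angular":[0,0,-5]},{"grip":1,"offset":[0,0,0],"angular":[0,0,-10]},{"grip":1,"offset":[0,0,0],"angular":[0,0,-15]},{"grip":1,"offset":[0,0,0],"angular":[0,0,-20]},{"grip":1,"offset":[0,0,0],"angular":[0,0,-25]},{"grip":1,"offset":[0,0,0],"angular":[0,0,-30]}]' 70
python3 -c "
from h import *
st()"
```

```text
t: 10.55
tcp_pos: [0.4405, 0.1073, 0.0675]
tool_rot: [0.903, 0.43, 0.001, 0.0]
force: [-0.1, -0.4, 6.7]
finger_gap: 0.634
t 10.55 tcp [0.4405 0.1073 0.0675] psi -39.03 zax [ 1.5e-03  3.0e-04 -1.0e+00] F [-0.09 -0.38  6.69] M [-0.127 -0.011 -0.208] gap 0.634 q [-9.000e-03  6.040e-01  1.993e+00  1.000e-03  5.430e-01  6.720e-01]
t: 11.15
tcp_pos: [0.4413, 0.1074, 0.0682]
tool_rot: [0.76, 0.65, 0.001, 0.001]
force: [-0.4, 0.3, 12.8]
finger_gap: 0.635
t 11.15 tcp [0.4413 0.1074 0.0682] psi -8.94 zax [ 3.5e-03  3.0e-04 -1.0e+00] F [-0.38  0.29 12.77] M [ 0.     0.051 -0.087] gap 0.635 q [-8.000e-03  6.020e-01  1.992e+00  1.000e-03  5.440e-01  1.470e-01]
```

```bash
python3 -m crank '[{"grip":1,"offset":[0,0,0],"angular":[0,0,-5]},{"grip":1,"offset":[0,0,0],"angular":[0,0,-10]},{"grip":1,"offset":[0,0,0],"angular":[0,0,-15]},{"grip":1,"offset":[0,0,0],"angular":[0,0,-20]},{"grip":1,"offset":[0,0,0],"angular":[0,0,-25]},{"grip":1,"offset":[0,0,0],"angular":[0,0,-30]}]' 70
python3 -c "
from h import *
st()"
python3 -m crank '[{"grip":1,"offset":[0,0,0],"angular":[0,0,-4]},{"grip":1,"offset":[0,0,0],"angular":[0,0,-8]},{"grip":1,"offset":[0,0,0],"angular":[0,0,-12]},{"grip":1,"offset":[0,0,0],"angular":[0,0,-16]}]' 70
python3 -c "
from h import *
from station import vision
st()
s=vision.snapshot('scene');cv2.imwrite('pics/s7.png',cv2.resize(s['pixels'][120:240,160:310,::-1],None,fx=5,fy=5))
s=vision.snapshot('wrist');cv2.imwrite('pics/w7.png',s['pixels'][:,:,::-1])"
```

```text
t: 11.75
tcp_pos: [0.4415, 0.1074, 0.0682]
tool_rot: [0.566, 0.824, 0.001, 0.002]
force: [0.9, 0.3, 11.8]
finger_gap: 0.636
t 11.75 tcp [0.4415 0.1074 0.0682] psi 21.05 zax [ 4.e-03  3.e-04 -1.e+00] F [ 0.88  0.29 11.78] M [ 0.    -0.034 -0.05 ] gap 0.636 q [-8.000e-03  6.020e-01  1.992e+00  1.000e-03  5.430e-01 -3.760e-01]
t: 12.15
tcp_pos: [0.4416, 0.1074, 0.0682]
tool_rot: [0.446, 0.895, 0.001, 0.002]
force: [-0.9, 0.2, 12.0]
finger_gap: 0.636
t 12.15 tcp [0.4416 0.1074 0.0682] psi 37.01 zax [ 4.1e-03  3.0e-04 -1.0e+00] F [-0.87  0.19 11.95] M [ 0.022  0.053 -0.099] gap 0.636 q [-8.000e-03  6.020e-01  1.992e+00  1.000e-03  5.430e-01 -6.550e-01]
```

View pics/s7.png

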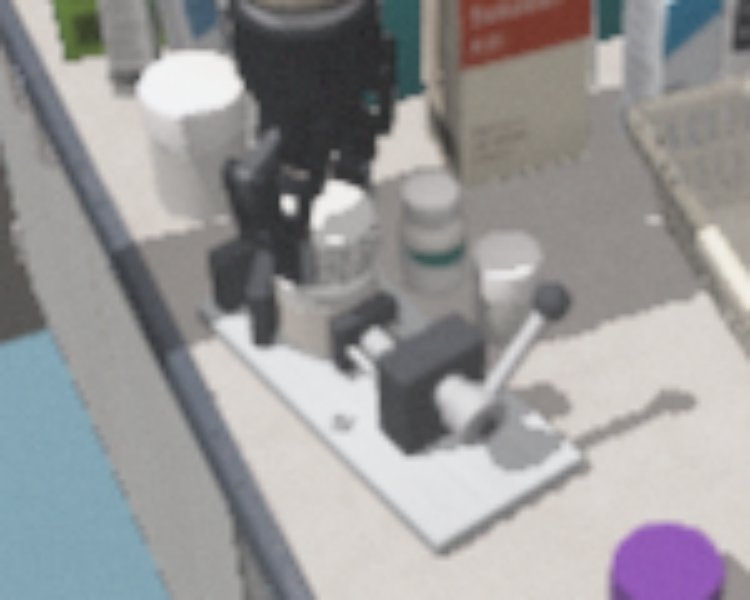

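View pics/w7.png

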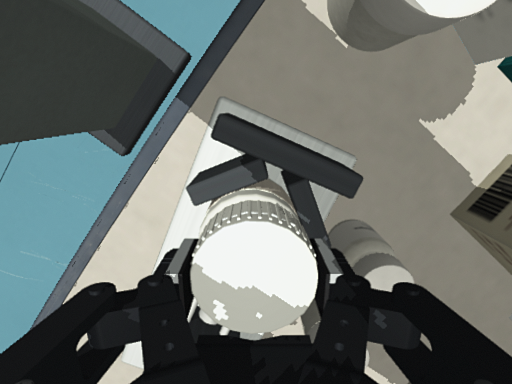

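The cap has turned 88° and the torque fell from 0.21 to about 0.1 N m. Now a small test lift, checking the pull.

```bash
python3 -m crank '[{"grip":1,"offset":[0,0,-0.7],"angular":[0,0,0]},{"grip":1,"offset":[0,0,-1.5],"angular":[0,0,0]}]' 70
python3 -c "
from h import *
st()"
python3 -m crank '[{"grip":1,"offset":[0,0,-0.7],"angular":[0,0,0]},{"grip":1,"offset":[0,0,-1.5],"angular":[0,0,0]},{"grip":1,"offset":[0,0,-1.5],"angular":[0,0,0]}]' 70
python3 -c "
from h import *
st()"
```

```text
t: 12.45
tcp_pos: [0.4406, 0.1074, 0.0689]
tool_rot: [0.447, 0.894, 0.0, 0.001]
force: [0.1, 0.3, -0.9]
finger_gap: 0.635
t 12.45 tcp [0.4406 0.1074 0.0689] psi 36.88 zax [ 1.7e-03  1.0e-04 -1.0e+00] F [ 0.14  0.32 -0.89] M [-0.009  0.053  0.042] gap 0.635 q [-0.008  0.601  1.992  0.     0.547 -0.652]
t: 12.75
tcp_pos: [0.4398, 0.1073, 0.0698]
tool_rot: [0.448, 0.894, -0.0, -0.0]
force: [0.7, 0.3, 0.5]
finger_gap: 0.638
t 12.75 tcp [0.4398 0.1073 0.0698] psi 36.83 zax [-6.e-04  0.e+00 -1.e+00] F [0.73 0.29 0.5 ] M [ 0.036 -0.012 -0.061] gap 0.638 q [-0.008  0.598  1.992  0.     0.551 -0.651]
```

Pull stays near zero, so the threads have let go. Lifting straight up.

```bash
python3 -m crank '[{"grip":1,"offset":[0,0,-3],"angular":[0,0,0]},{"grip":1,"offset":[0,0,-7],"angular":[0,0,0]},{"grip":1,"offset":[0,0,-12],"angular":[0,0,0]},{"grip":1,"offset":[0,0,-17],"angular":[0,0,0]},{"grip":1,"offset":[0,0,-22],"angular":[0,0,0]},{"grip":1,"offset":[0,0,-27],"angular":[0,0,0]},{"grip":1,"offset":[0,0,-32],"angular":[0,0,0]},{"grip":1,"offset":[0,0,-36],"angular":[0,0,0]},{"grip":1,"offset":[0,0,-36],"angular":[0,0,0]},{"grip":1,"offset":[0,0,-36],"angular":[0,0,0]}]' 70
python3 -c "
from h import *
from station import vision
st()
s=vision.snapshot('scene');cv2.imwrite('pics/s8.png',cv2.resize(s['pixels'][120:240,160:310,::-1],None,fx=5,fy=5))
s=vision.snapshot('wrist');cv2.imwrite('pics/w8.png',s['pixels'][:,:,::-1])"
```

```text
t: 13.75
tcp_pos: [0.44, 0.1073, 0.1061]
tool_rot: [0.448, 0.894, 0.0, 0.0]
force: [0.3, 0.4, -0.9]
finger_gap: 0.637
t 13.75 tcp [0.44   0.1073 0.1061] psi 36.81 zax [ 2.e-04 -0.e+00 -1.e+00] F [ 0.32  0.41 -0.86] M [ 0.063 -0.027  0.02 ] gap 0.637 q [-0.008  0.522  1.971 -0.     0.649 -0.651]
```

View pics/s8.png

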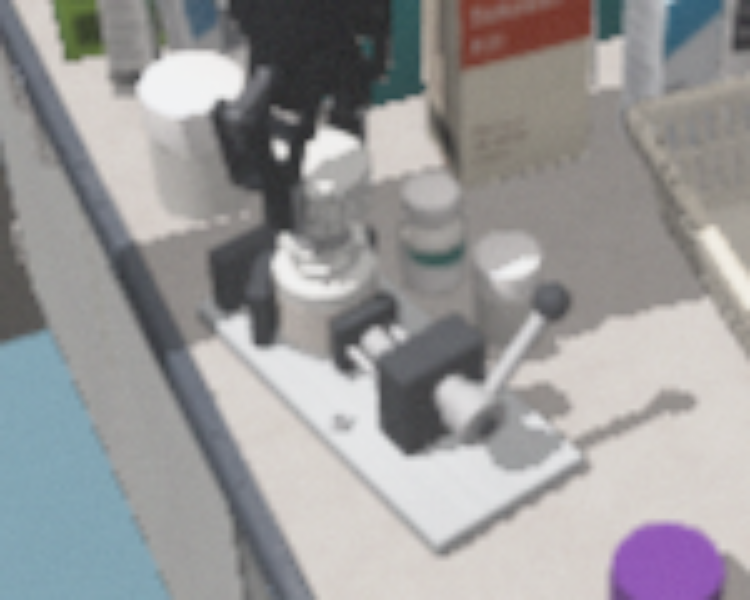

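View pics/w8.png

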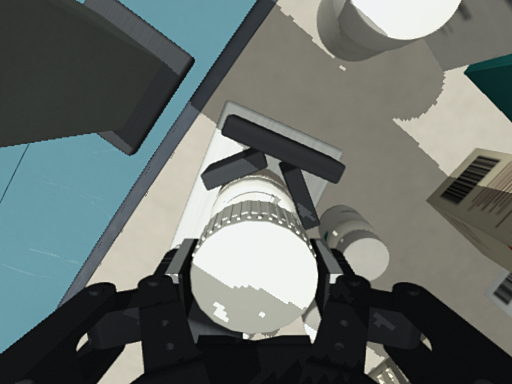

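The cap is level in the fingers above the open jar. The jar's neck shows at (325,255) in the scene crop, the jar is still upright, the lever is over (ball at (550,300)), and the neighbours haven't moved. I'm handing it in.

```bash
python3 -c "
from h import *
from station import manip
st(); print(np.abs(manip.sense()['qd']).max()); print(manip.sign_off())"
```

```text
t 13.85 tcp [0.4398 0.1073 0.1059] psi 36.81 zax [-4.e-04  0.e+00 -1.e+00] F [ 0.51 -0.35 -0.79] M [ 0.003 -0.043  0.04 ] gap 0.635 q [-0.009  0.523  1.971  0.     0.649 -0.651]
0.0032937433763737876
the job is handed in; nothing more can be done
None
```

I closed the clamp lever, unscrewed the cap 88° anticlockwise and lifted it off. I handed the job in at about 14 s with the cap held level above the open jar; sign-off gives no verdict.

- **Lever:** I swung it over with the shut fingers until it sat on its stop (23 N reaction). Later pictures show it still closed.
- **Cap:** I centred the grip with two light test grips at right angles. Under a 70 N grip the turning torque fell from 0.21 to about 0.1 N m. A 3 mm test lift needed almost no pull, so the threads had let go.
- **Final state:** I lifted the cap about 38 mm, which puts its lower edge about 23 mm above the rim. The tool is vertical and at rest, and the outside force is about 1 N.
- **Last pictures:** The cap is clear of the neck, the jar is upright in the closed clamp, and the bystanders in view have not moved. The cups and tape were not in those last views, but the arm never went near them.
- **What disagreed:** The cap's y position came out as 0.108 m from the wrist camera, 0.103 m from the top camera and 0.0985 m from the scene camera. The test grips agreed with the wrist value, so I used that.
- **Not checked:** I did not measure the cap-to-jar angle directly. I judged it from the tool's turn, the torque drop and the free lift.

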